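Plug in the relay block and set the outer ring of a double knob

ROBOT

A 6-joint arm with a two-finger parallel gripper is mounted at the origin on the work surface. World frame = base frame: x ahead of the robot, y to its left, z up, the work surface at z = 0. Lengths are in mm, angles in rad, forces in N, time in s.
With the tool pointing down it reaches from about 300 to 775 mm from the base axis. Payload 14.6 kg.
Tool frame: the origin (TCP) lies at the very end of the fingers, on their centre line; the grasp point (between the pads) lies 19 mm behind it; z points along the fingers, y is the line along which they close (so a half turn about z gives the same grasp; the last joint's range is limited). The gripper opens to 94 mm and grips with 3 to 60 N. Pads are 16 mm wide; open, the fingers measure 119 mm over their backs; the gripper's body (75 mm by 177 mm) begins 78 mm behind the grasp point.
Start: joints at [1.081, 0.3, 1.521, -0, 1.321, -0.067], TCP at [225.67, 501.56, 205.446] pointing down, gripper open.
Joint ranges: [-3.03, 3.03], [-0.79, 2.21], [0.23, 2.52], [-1.04, 4.18], [0, 3.07], [-2.55, 2.55]. Speed limits (rad/s): [2.22, 2.22, 2.57, 3.14, 3.14, 3.14].

INTERFACE

Orientations are given as [roll, pitch, yaw] about the fixed x, y, z axes, in that order (R = Rz(yaw) Ry(pitch) Rx(roll)).
In Python, from cell import manip, optics gives the robot as it stands.
- The arm moves only by the shell command python3 -m crank 'ROWS' [FORCE]. ROWS is JSON, a list of rows, each a list of 7 numbers: the opening in per cent of the stroke, from 0 (shut) to 100 (fully open), then the shift along the tool's x, y, z in mm, then the turn, a rotation vector about the tool's x, y, z in rad. A call has 1 to 10 rows; each row is the pose to reach, as a shift and turn from the pose commanded when the call began, along the tool's axes at that moment; what a row does not reach only later rows make up. A row lasts 1/10 s, in which the tool goes at most 50 mm and 8.59 degrees, less where a joint would pass 70% of its speed; a pose out of reach is approached as far as the arm can. A call with a gripper value outside its range is refused whole. The fingers move at their own pace and stop on an object; FORCE is the grip in N (left out, the last holds). Time passes only in rows, so rows that repeat a pose let the fingers close. It gives the time, the measured TCP pose, the force, the opening and the grip force at its end, in the units of the state.
- manip.read_state(): the state, without advancing time (a new reading comes with each control period).
- optics.camera(name): name is "scene" or "top"; returns (picture, depth): 400x640x3 uint8, red, green, blue; 400x640 float32, mm along the optical axis (not along the pixel's ray), 0 where there is no reading.
- optics.calibration(name): a dict with "camera_matrix" (3x3 intrinsics, pixels), "R" (3x3) and "t" (3): a world point X has camera coordinates R X + t. Camera axes: x right, y down, z forward; pixel columns grow to the right and rows downward; lengths in mm; the calibration is good to about 2 mm. A picture is of the moment at which its call begins. calibration takes no time and is no camera call.
- manip.sign_off(): hands the job in; it is judged then, once.
The state is a dict: "clock": time; "joints": joint angles; "qd": joint speeds; "effort": joint torques, N m; "eef_pos": TCP position; "eef_rot": TCP orientation; "wrist_force": force on the tool from outside, world axes, zero at the start; "moment": the same for the moment, N m; "finger_gap": finger opening in mm; "finger_force": force on a finger pad.
Only numpy, scipy, OpenCV 4.12 (cv2) and the standard library are available. Lean on these libraries where they do the work, as an engineer would, in place of code of your own. Each camera call takes 0.05 s, during which the arm holds its last target. There are 200 camera calls.

TASK

Plug the blue relay block from the black tray fully home into the free socket of the white socket base. Then, on the dark grey vacuum control box, turn only the outer grey ring of the double knob clockwise until its white pointer stands in line with the red set marker; the black lever knob inside it must stay as it is set. Leave the orange spare block and everything else where it stands.

Things in the scene. Friction and masses are not known exactly. Their poses are not given: they have to be found in the camera images.
- relay_mid (a point): blue relay block, upright and loose in the tray; its centre, 37 mm above its foot's underside. Housing 64 (x) x 40 (y) x 56 mm tall; below it a black plug foot 44 (x) x 24 (y) x 18 mm, its last 5 mm stepped to 40 x 20. Housing's underside 19 mm below this point, its top 37 mm above. z up. About 0.18 kg.
- socket_mouth (a point): mouth centre of the free socket, on top of the white base (fixed, 170 x 110 x 45 mm). Hole 47 (x) x 27 (y) mm, 21 deep, 3 mm chamfer; takes the foot either way round. When home the housing rests on the base, relay_mid 19 mm above here. A grey block like the relay (64 x 40 x 56 mm) stands fixed 78 mm away along +x: 14 mm between housings; y sides are free.
- tray: black open tray, fixed, 240 (x) x 160 (y) mm, rim 20 mm high, floor 4 mm thick; origin at the centre of its underside. The relay and the spare stand in it, one towards each x end, about 110 mm apart.
- control: dark grey vacuum control box, fixed, 170 (x) x 180 (y) x 60 mm tall; origin at the centre of its underside. The knob axis is vertical at (-20, -10) mm in its frame. On its top also: a gauge 48 mm across, 11 mm high at (56, 60), a low green switch at (66, -10), and a bar handle along y = -82 rising 34 mm above the top.
- ring_mid (a point): on the knob axis, 20 mm above the box's top: a good height to grip the outer ring. The outer ring is a knurled grey cylinder 60 mm in diameter from 3 to 33 mm above the box's top, standing on a skirt disc black, 82 mm in diameter and 3 mm thick, that turns with it. The inner knob stands on the axis above it, up to 55 mm above the box's top.
- outer (a joint): angle of the outer ring, rad, growing clockwise seen from above, range -2.4 to 2.4; at 0 the pointer points along the box's +x. Stays where it is left, needs about 0.06 N m.
- pointer (a point): white pointer line across the outer ring's black skirt (also up its side), 38 mm from the axis, 3 mm above the box's top; turns with the ring.
- marker (a joint): angle of the flat red set marker on the box's top, counted as outer: the ring is set when outer equals it. The marker is 1.7 mm high and set so stiff that it does not move.
- set_mark (a point): where pointer must come to: 38 mm from the axis in line with the red marker (the marker itself is a red bar from 43 to 59 mm from the axis), 3 mm above the box's top.
- inner (a joint): angle of the black inner lever knob, rad, clockwise from above; at 0 its lever points along the box's -x. It turns very easily (0.02 N m): do not touch it.
- lever_tip (a point): tip of the inner knob's black lever: 8 mm wide, 37 mm from the axis (7 mm beyond the outer ring), 45 to 54 mm above the box's top; its hub is 24 mm in diameter, 33 to 55 mm above the top. A finger that grips the ring below the lever, or swings into it, turns it.
- spare_mid (a point): orange spare block, loose in the tray, same housing as the relay (64 x 40 x 56 mm) on a round brass foot 36 mm in diameter and 18 mm high; point at its centre, 37 mm above its foot's underside. Not to be moved.
- flux: amber bottle with red cap, loose, 36 mm in diameter, 110 mm tall; origin at the centre of its underside
- cleaner: blue can, loose, 36 mm in diameter, 100 mm tall; origin at the centre of its underside
- mug: white cup, loose, 70 mm in diameter, 85 mm tall; origin at the centre of its underside
- reel: black reel lying flat, loose, 100 mm in diameter, 28 mm high; origin at the centre of its underside
- driver: screwdriver with yellow handle, lying loose at the right side; lies along its own x
- brush: brush lying loose at the left side; lies along its own x
- relay: the same blue relay block, origin at the centre of its foot's underside
Mind the look-alikes: they are no part of the job. There is more than one size of the control; the one meant has the size given above.

How it is judged:
By the outcome, as a careful person would: the job done as asked, in the order asked, and still so for the second after the job is handed in, with the robot touching nothing.
It also fails if it takes over 72 s, if anything falls off the work surface, if the arm or the gripper's body presses on something with over 40 N, if the wrist force passes 120 N, or if a joint passes its speed limit or range.

## Working session

There is one attempt and no reset: what is moved stays moved. The work goes in short steps, Python scripts to look and compute and a shell command to move; the robot and the scene stay as the last step left them, time stands still between calls to the robot, and variables do not carry over. Pictures are saved under pics/ and viewed, at most 10 in all, crops included, and the job is handed in when it is done.

```bash
ls; mkdir -p pics; python3 - <<'E'
from cell import manip, optics
import cv2,numpy as np
print(manip.read_state())
for n in("top","scene"):
    p,d=optics.camera(n); cv2.imwrite(f"pics/{n}0.png",p[:,:,::-1]); np.savez(f"pics/{n}0.npz",p=p,d=d)
    print(n,optics.calibration(n))
E
```

```text
pics
{'clock': 0.0, 'joints': array([ 1.08140185e+00,  3.00462543e-01,  1.52156517e+00, -4.03292488e-05,
        1.32068961e+00, -6.66001151e-02]), 'qd': array([ 0.00046488, -0.00068561, -0.00172535,  0.0018895 , -0.00079775,
        0.00054868]), 'effort': array([-6.93408697e-05, -5.31815815e+01, -3.52742743e+01,  7.08748936e-02,
        2.43919948e-02, -8.90864521e-05]), 'eef_pos': array([225.56331445, 501.33979394, 204.89775058]), 'eef_rot': array([-3.14046787e+00, -3.58717138e-05,  2.71880827e+00]), 'wrist_force': array([-0.24245384, -0.15555428,  1.05237555]), 'moment': array([-0.01004331, -0.03986152, -0.01827076]), 'finger_force': 0.0, 'finger_gap': 93.69800554746213}
top {'camera_matrix': array([[449.95291026,   0.        , 325.9253981 ],
       [  0.        , 449.95291026, 199.51101852],
       [  0.        ,   0.        ,   1.        ]]), 'R': array([[ 0.07937444, -0.99684398,  0.00133638],
       [-0.97642824, -0.07801862, -0.20124856],
       [ 0.20071768,  0.01466912, -0.97953929]]), 't': array([ -17.39442198,  508.6399294 , 1396.28022625])}
scene {'camera_matrix': array([[414.81756645,   0.        , 316.84357819],
       [  0.        , 414.81756645, 196.29231726],
       [  0.        ,   0.        ,   1.        ]]), 'R': array([[ 0.73285246,  0.68014756, -0.01807135],
       [ 0.48168394, -0.53740214, -0.69222794],
       [-0.48052873,  0.49859627, -0.72145264]]), 't': array([-362.85125254, -190.40455656, 1637.73600126])}
```

View pics/top0.png

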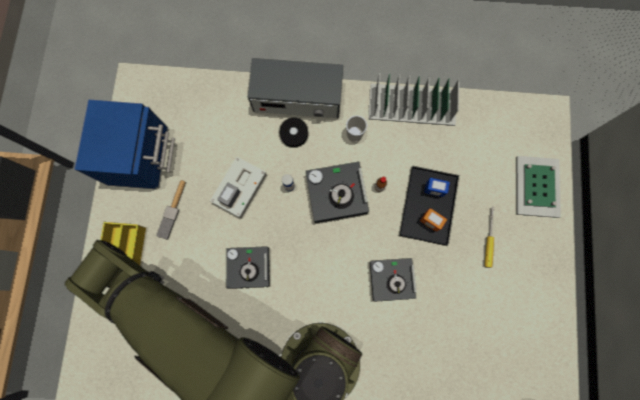

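View pics/scene0.png

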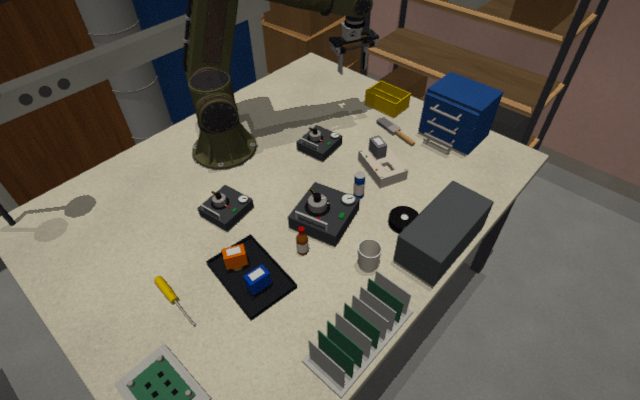

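The top view shows the tray at (430,205) with the blue relay at (438,187) and the orange spare at (434,219). The white base is at (239,187) and the large control box at (337,192); two smaller look-alikes are at (248,267) and (392,280). Next I'll take enlarged crops.

```bash
cat > h.py <<'E'
import numpy as np,cv2
from cell import manip,optics
def load(n,tag): z=np.load(f"pics/{n}{tag}.npz"); return z['p'],z['d']
def grab(n,tag):
    p,d=optics.camera(n); np.savez(f"pics/{n}{tag}.npz",p=p,d=d); return p,d
def ray(n,uv):
    c=optics.calibration(n);R,t,K=c['R'],c['t'],c['camera_matrix']
    uv=np.atleast_2d(uv).astype(float)
    r=np.c_[uv,np.ones(len(uv))]@np.linalg.inv(K).T@R
    return -R.T@t,r
def onplane(n,uv,z):
    o,r=ray(n,uv); return o+r*((z-o[2])/r[:,2])[:,None]
def cloud(n,d):
    v,u=np.mgrid[:400,:640]; o,r=ray(n,np.c_[u.ravel(),v.ravel()])
    return (o+r*d.reshape(-1,1)).reshape(400,640,3)
def proj(n,X):
    c=optics.calibration(n); q=(np.atleast_2d(X)@c['R'].T+c['t'])@c['camera_matrix'].T
    return q[:,:2]/q[:,2:]
def crop(n,p,u0,v0,w,h,s): return cv2.resize(p[v0:v0+h,u0:u0+w,::-1],None,fx=s,fy=s,interpolation=cv2.INTER_CUBIC)
E
python3 - <<'E'
from h import *
pt,dt=load("top",0);ps,ds=load("scene",0)
a=crop("top",pt,205,150,80,75,5);b=crop("top",pt,295,150,80,75,5)
c=crop("scene",ps,350,125,80,75,5);e=crop("scene",ps,280,175,80,75,5)
cv2.imwrite("pics/crops.png",cv2.resize(np.vstack([np.hstack([a,b]),np.hstack([c,e])]),(800,750))[:, :] [:750])
im=np.vstack([np.hstack([a,b]),np.hstack([c,e])]); cv2.imwrite("pics/crops.png",cv2.resize(im,(640,600),interpolation=cv2.INTER_AREA))
X=cloud("top",dt)
for uv in[(337,210),(248,280),(392,293),(222,205),(245,175),(438,187),(434,219),(420,205),(150,90)]:print(uv,X[uv[1],uv[0]].round(1))
Y=cloud("scene",ds)
for uv in[(335,232),(395,170),(375,145),(257,273)]:print(uv,Y[uv[1],uv[0]].round(1))
hs=cv2.cvtColor(pt,cv2.COLOR_RGB2HSV)
E
```

```text
(337, 210) [475.6 -14.9  59.4]
(248, 280) [234.9 243.8  52.3]
(392, 293) [ 231.1 -205.1   41.4]
(222, 205) [464.8 355.4  46.7]
(245, 175) [577.4 299.3  16.2]
(438, 187) [ 571.  -328.3   81.2]
(434, 219) [ 467.9 -319.6   78. ]
(420, 205) [ 524.8 -289.1    2.8]
(150, 90) [864.7 674.3  -8.6]
(335, 232) [631.6 -64.4  57.7]
(395, 170) [598.3 295.8  45.7]
(375, 145) [500.  301.2 102.3]
(257, 273) [ 579.2 -329.7   80.1]
```

View pics/crops.png

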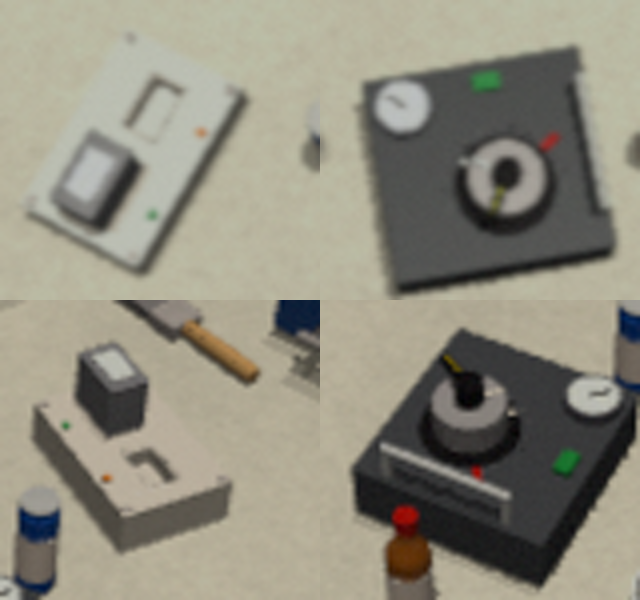

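The crops show the free socket at about top pixel (243,177), with the grey block down-left of it. On the large box the pointer is left of the knob, the marker upper right, and the lever points down (-x). Now I'll measure them.

```bash
cat > m.py <<'E'
from h import *
def rect(P):
    (c,s,a)=cv2.minAreaRect(P[:,:2].astype(np.float32)); 
    if s[0]<s[1]: s=s[::-1];a+=90
    a=(a+90)%180-90
    return np.round(c,1),np.round(s,1),round(a,1)
def sel(n,d,lo,hi,z0,z1,p=None,f=None):
    X=cloud(n,d); m=(d>0)&np.all(X[...,:2]>lo,-1)&np.all(X[...,:2]<hi,-1)&(X[...,2]>z0)&(X[...,2]<z1)
    if f is not None: m&=f(cv2.cvtColor(p,cv2.COLOR_RGB2HSV).astype(int))
    m=cv2.morphologyEx(m.astype(np.uint8),cv2.MORPH_OPEN,np.ones((2,2)))>0
    return m,X
def top(n,d,lo,hi,z,name,tol=6,**k):
    m,X=sel(n,d,lo,hi,z-tol,z+tol,**k)
    uv=np.argwhere(m)[:,::-1]; P=onplane(n,uv,z)
    print(n,name,len(uv),'z',np.round(np.median(X[m][:,2]),1),np.round(X[m][:,2].std(),1),'mean',P[:,:2].mean(0).round(1),rect(P))
E
python3 - <<'E'
from m import *
for n in("top","scene"):
    p,d=load(n,0)
    top(n,d,[520,-390],[630,-270],78,'relay')
    top(n,d,[420,-390],[530,-270],78,'spare')
    top(n,d,[420,200],[660,400],45,'base')
    top(n,d,[420,200],[660,400],101,'grey')
    top(n,d,[420,-130],[700,150],60,'box',tol=5)
    # hole: low region inside base
    if n=="top":
        m,X=sel(n,d,[520,260],[590,330],-20,40); uv=np.argwhere(m)[:,::-1];print('hole',len(uv),X[m].mean(0),rect(onplane(n,uv,45)))
        hs=cv2.cvtColor(p,cv2.COLOR_RGB2HSV); 
    m,X=sel(n,d,[420,-130],[700,150],50,75,p=p,f=lambda h:((h[...,0]<8)|(h[...,0]>172))&(h[...,1]>120)&(h[...,2]>70))
    P=onplane(n,np.argwhere(m)[:,::-1],61.7);print(n,'red',len(P),P.mean(0).round(1))
    m,X=sel(n,d,[420,-130],[700,150],50,75,p=p,f=lambda h:(abs(h[...,0]-62)<15)&(h[...,1]>120))
    P=onplane(n,np.argwhere(m)[:,::-1],62);print(n,'green',len(P),P.mean(0).round(1))
    top(n,d,[480,-60],[610,70],93,'ring',tol=5)
E
```

```text
top relay 213 z 77.5 96.5 mean [ 575.5 -331. ] (array([ 574.9, -330.8]), array([62.8, 38.8]), 82.8)
top spare 233 z 77.6 17.2 mean [ 465.9 -323.8] (array([ 466.4, -323.1]), array([63.9, 40.3]), 59.6)
top base 1186 z 44.7 59.3 mean [532.9 305.3] (array([528.6, 311. ]), array([170.1, 111.9]), -23.6)
top grey 237 z 100.9 89.0 mean [489.9 328.1] (array([490.2, 328. ]), array([63.9, 39.9]), -22.8)
top box 1883 z 60.1 72.9 mean [531.6 -11. ] (array([535.3, -11.1]), array([179.1, 169.9]), -75.4)
hole 108 [561.54941588 297.00535838  41.64902249] (array([561.5, 297.2]), array([45.7, 28.2]), -22.2)
top red 10 [555.7 -58.8  61.7]
top green 20 [604.4  -6.7  62. ]
top ring 190 z 92.4 141.1 mean [519.8 -27. ] (array([518.5, -25.7]), array([58.2, 55.8]), 84.8)
scene relay 300 z 77.4 78.9 mean [ 584.2 -335.7] (array([ 585. , -335.8]), array([64.5, 42.7]), 83.1)
scene spare 257 z 77.3 61.2 mean [ 476.8 -328.2] (array([ 477.1, -328. ]), array([63. , 42.1]), 60.0)
scene base 715 z 43.9 91.3 mean [549.3 295. ] (array([538.5, 304.9]), array([173.3, 114.4]), -24.3)
scene grey 131 z 99.9 13.6 mean [501.1 321.5] (array([501.4, 320.2]), array([66.3, 40.8]), -21.1)
scene box 1580 z 59.4 43.4 mean [553.2 -20.4] (array([538.3,  13.2]), array([243. , 169.6]), -75.6)
scene red 7 [564.9 -59.1  61.7]
scene green 30 [609.2  -4.8  62. ]
scene ring 155 z 91.9 6.6 mean [533.4 -34.7] (array([530.9, -31. ]), array([56.8, 51.5]), 41.9)
```

```bash
python3 - <<'E'
from m import *
for n in("top","scene"):
    p,d=load(n,0);X=cloud(n,d)
    m=(d>0)&(abs(X[...,2])<12)&(X[...,0]>150)&(X[...,0]<760)&(abs(X[...,1])<450)
    hs=cv2.cvtColor(p,cv2.COLOR_RGB2HSV);m&=(hs[...,2]>140)
    P=X[m];A=np.c_[P[:,:2],np.ones(len(P))];c=np.linalg.lstsq(A,P[:,2],rcond=None)[0];print(n,'plane',c,len(P),(P[:,2]-A@c).std())
    for z in range(20,160,20):
        m=(d>0)&(abs(X[...,2]-z)<8)&(np.hypot(X[...,0],X[...,1])<170)
        P=X[m][:,:2]
        if len(P)<15: continue
        A=np.c_[2*P,np.ones(len(P))];s=np.linalg.lstsq(A,(P**2).sum(1),rcond=None)[0]
        r=np.sqrt(s[2]+s[0]**2+s[1]**2);print(z,len(P),s[:2].round(1),r.round(1),(np.hypot(*(P-s[:2]).T)-r).std().round(1))
    print('cam',ray(n,[[0,0]])[0])
E
```

```text
top plane [ 9.59948340e-05  4.19526384e-04 -1.63733595e-01] 35870 3.188901123801359
20 630 [ 4.3 -3.7] 108.2 9.4
40 54 [ 5.8 -6.4] 94.8 8.6
60 47 [ 2.7 -3.9] 89.0 6.5
80 33 [61.  66.5] 29.8 9.2
100 18 [25.3 40.1] 33.6 2.3
140 25 [ 6.3 12.6] 63.2 1.0
cam [ 217.77293515    1.86166531 1470.09764874]
scene plane [-3.46555235e-04 -6.85657645e-04 -4.06955831e-01] 23728 2.191607419171119
20 556 [-0.1 -4.6] 102.6 13.5
40 211 [-4.7 -1.2] 90.5 8.0
60 205 [-3.7 -0.4] 85.4 6.3
80 191 [-1.4 -2.3] 79.4 4.8
100 157 [-0.7 -2.9] 75.7 2.9
120 152 [-0.7 -2.8] 73.8 2.1
140 52 [ 1.6 -3.5] 74.2 1.6
cam [1144.61044331 -672.1004798  1043.18838881]
```

```bash
cat >> h.py <<'E'
from scipy.spatial.transform import Rotation as Ro
def delta(x,y,z,yawdeg,mod=True):
    s=manip.read_state(); R=Ro.from_euler('xyz',s['eef_rot']); 
    T=Ro.from_euler('xyz',[np.pi,0,np.radians(yawdeg)])
    print('clock',s['clock'],'pos',s['eef_pos'].round(1),'yaw',np.degrees(s['eef_rot'])[2].round(2),'gap',s['finger_gap'].round(1),'F',s['wrist_force'].round(1),'M',s['moment'].round(2))
    print('shift',R.inv().apply(np.array([x,y,z])-s['eef_pos']).round(1),'rot',(R.inv()*T).as_rotvec().round(3),'j',s['joints'].round(2))
E
python3 -c "
from h import *
delta(578,-333,150,83)"
```

```text
Traceback (most recent call last):
  File "h.py", line 24, in delta
    print('clock',s['clock'],'pos',s['eef_pos'].round(1),'yaw',np.degrees(s['eef_rot'])[2].round(2),'gap',s['finger_gap'].round(1),'F',s['wrist_force'].round(1),'M',s['moment'].round(2))
                                                                                                          ^^^^^^^^^^^^^^^^^^^^^
AttributeError: 'float' object has no attribute 'round'
```

```bash
sed -i "s/s\['finger_gap'\].round(1)/round(s['finger_gap'],1)/" h.py
python3 -c "
from h import *
delta(578,-333,150,83)"
```

```text
clock 0.1 pos [225.6 501.4 205. ] yaw 155.77 gap 93.8 F [0.6 0.2 0.1] M [-0.06 -0.01  0.02]
shift [-663.8 -616.2   55.6] rot [-1.00e-03  1.00e-03  1.27e+00] j [ 1.08  0.3   1.52 -0.    1.32 -0.07]
```

```bash
python3 -m crank '[[100,-340,-310,0,0,0,0.65],[100,-340,-310,0,0,0,0.65],[100,-340,-310,0,0,0,0.65],[100,-340,-310,0,0,0,0.65],[100,-664,-616,0,0,0,1.27],[100,-664,-616,0,0,0,1.27],[100,-664,-616,0,0,0,1.27],[100,-664,-616,0,0,0,1.27],[100,-664,-616,20,0,0,1.27],[100,-664,-616,20,0,0,1.27]]'; python3 -c "
from h import *
delta(578,-333,150,83)"
```

```text
clock: 1.1
eef_pos: [421.6, 39.4, 201.5]
eef_rot: [3.141, -0.0, 1.446]
wrist_force: [1.0, 1.1, 0.8]
finger_gap: 94.1
finger_force: 0.0
clock 1.1 pos [421.6  39.4 201.5] yaw 82.85 gap 94.1 F [1.  1.1 0.8] M [-0.02  0.02 -0.02]
shift [-350.1  201.6   51.6] rot [ 0.    -0.    -0.003] j [0.01 0.02 1.86 0.   1.27 0.13]
```

```bash
python3 -m crank '[[100,-350,202,50,0,0,0],[100,-350,202,50,0,0,0],[100,-350,202,50,0,0,0],[100,-350,202,50,0,0,0],[100,-350,202,50,0,0,0],[100,-350,202,50,0,0,0],[100,-350,202,50,0,0,0],[100,-350,202,50,0,0,0],[100,-350,202,50,0,0,0],[100,-350,202,50,0,0,0]]'; python3 - <<'E'
from m import *
delta(578,-333,150,83)
ims=[]
for n in("top","scene"):
    p,d=grab(n,1); c=[ (400,160) if n=="top" else (210,170) ][0]
    ims.append(crop(n,p,*c,100,100,4))
    e=manip.read_state()['eef_pos']; print(n,'tcp px',proj(n,e)-c)
cv2.imwrite("pics/c1.png",np.hstack(ims))
E
```

```text
clock: 2.1
eef_pos: [578.8, -331.2, 149.9]
eef_rot: [-3.14, -0.001, 1.447]
wrist_force: [-0.1, 0.6, 0.8]
finger_gap: 94.3
finger_force: 0.0
clock 2.1 pos [ 578.8 -331.2  149.9] yaw 82.92 gap 94.3 F [-0.1  0.6  0.8] M [-0.06  0.11  0.02]
shift [-1.8 -0.6 -0.1] rot [-0.002 -0.001 -0.001] j [-0.57  0.61  1.21  0.    1.33 -0.45]
top tcp px [[44.3226584  19.26657526]]
scene tcp px [[43.67697082 87.6901552 ]]
```

View pics/c1.png

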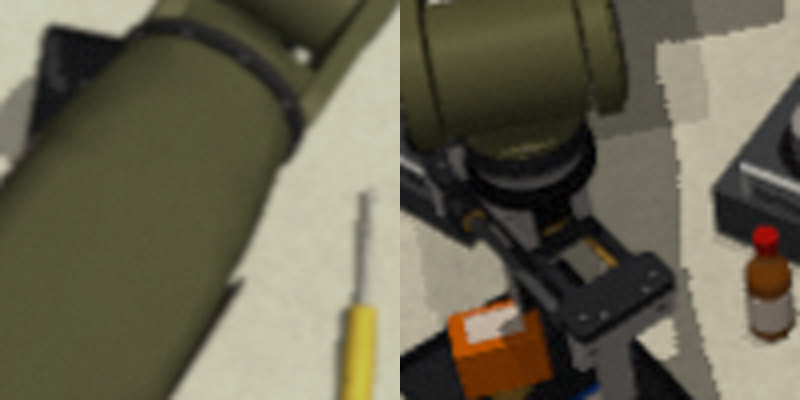

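The top view is blocked by the arm. The scene view shows the near finger at about (262,260), so I'll check it against the known tool pose.

```bash
python3 - <<'E'
from m import *
s=manip.read_state(); R=Ro.from_euler('xyz',s['eef_rot'])
p,d=load("scene",1);X=cloud("scene",d); L=R.inv().apply((X-s['eef_pos']).reshape(-1,3)).reshape(X.shape)
m=(d>0)&(abs(L[...,0])<60)&(abs(L[...,1])<90)&(L[...,2]<20)&(L[...,2]>-75)
v,u=np.nonzero(m);print(len(v))
for z0 in range(-70,20,10):
    k=m&(abs(L[...,2]-z0)<5)
    if k.sum(): q=L[k];print(z0,k.sum(),'x',q[:,0].min().round(1),np.median(q[:,0]).round(1),q[:,0].max().round(1),'y',np.percentile(q[:,1],[0,20,50,80,100]).round(1))
im=cv2.resize(p[240:310,230:310,::-1],None,fx=7,fy=7,interpolation=cv2.INTER_CUBIC)
for P in [(8,-59.5,0),(-8,-59.5,0),(8,59.5,0),(-8,59.5,0),(8,47,0),(8,-47,0)]:
    uv=proj("scene",R.apply(P)+s['eef_pos'])[0]; print(P,uv.round(1)); cv2.circle(im,tuple(int(a) for a in (uv-[230,240]+.5)*7),4,(0,255,0),-1)
cv2.imwrite("pics/c2.png",im)
E
```

```text
181
-70 8 x -12.0 -7.2 -3.2 y [-51.2 -49.    6.3  59.6  60.5]
-60 17 x -11.4 -2.8 6.4 y [-47.3 -25.6  58.   59.5  59.9]
-50 25 x -12.5 -5.2 6.0 y [-52.   51.8  57.2  58.4  60.6]
-40 28 x -12.3 -5.5 7.2 y [-59.8 -47.6  56.7  58.2  60.6]
-30 32 x -13.0 -6.6 7.2 y [-58.9 -49.8  56.2  58.2  59.2]
-20 33 x -12.2 -6.9 7.4 y [-56.3 -48.5  56.7  57.8  60.1]
-10 28 x -12.7 -7.6 6.0 y [-59.9 -49.9   0.8  57.6  58.6]
0 10 x -11.4 -7.7 1.2 y [-53.1 -49.9 -48.1 -47.   50.3]
(8, -59.5, 0) [243.7 242.4]
(-8, -59.5, 0) [238.7 245.5]
(8, 59.5, 0) [269.4 270.5]
(-8, 59.5, 0) [264.3 274. ]
(8, 47, 0) [266.6 267.4]
(8, -47, 0) [246.3 245.2]
```

View pics/c2.png

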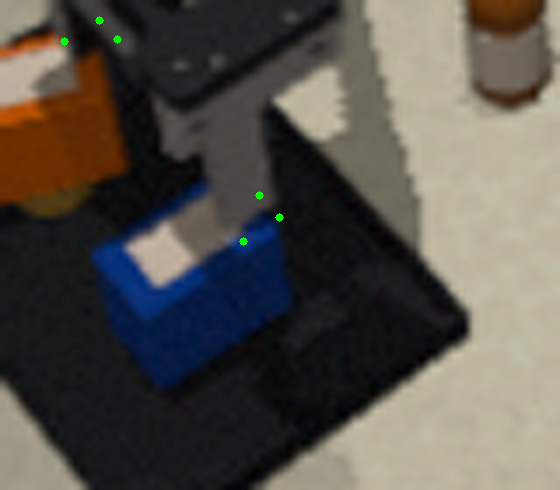

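```bash
python3 - <<'E'
from m import *
c=lambda L,ou,ov,au,av:np.array([(ou+(u-au)/4-.375,ov+(v-av)/4-.375) for u,v in L])
S=onplane("scene",c([(460,330),(635,400),(540,585),(355,468)],280,175,320,300),60);print('scene box',S.round(1).tolist(),S.mean(0))
T=onplane("top",c([(365,82),(578,48),(612,248),(396,288)],295,150,320,0),60);print('top box',T.round(1).tolist(),T.mean(0))
for n in("top","scene"):
    p,d=load(n,0);hs=cv2.cvtColor(p,cv2.COLOR_RGB2HSV).astype(int);h,s,v=[hs[...,i] for i in range(3)]
    def blob(m,lo,hi,z,name):
        k=np.zeros_like(m);k[lo[1]:hi[1],lo[0]:hi[0]]=1;m=m&k
        uv=np.argwhere(m)[:,::-1];P=onplane(n,uv,z);print(n,name,len(uv),P.mean(0).round(1),rect(P))
    W=(s<60)&(v>140)
    if n=="top":
        blob(W,(430,180),(450,196),78,'relay label');blob(W,(424,208),(446,224),78,'spare label');blob(W,(306,168),(324,186),71,'gauge')
        blob(((h<8)|(h>172))&(s>120),(374,172),(390,188),110,'cap')
    else:
        blob(W,(244,262),(272,284),78,'relay label');blob(W,(222,244),(248,262),78,'spare label');blob(W,(340,190),(358,207),71,'gauge')
        blob(((h<8)|(h>172))&(s>120),(292,222),(312,236),110,'cap')
E
```

```text
scene box [[438.8, 51.2, 60.0], [600.6, 86.5, 60.0], [666.4, -106.0, 60.0], [483.3, -117.3, 60.0]] [547.26793019 -21.36142153  60.        ]
top box [[598.5, 95.5, 60.0], [640.9, -74.8, 60.0], [478.1, -112.4, 60.0], [432.3, 56.1, 60.0]] [537.44096312  -8.88742374  60.        ]
top relay label 91 [ 578.9 -330.3   78. ] (array([ 578.9, -330.5]), array([40.5, 23.3]), 82.8)
top spare label 89 [ 470.8 -322.6   78. ] (array([ 470.7, -322.7]), array([38.4, 22.4]), 59.7)
top gauge 143 [581.2  65.3  71. ] (array([581.4,  69. ]), array([48.3, 46.5]), -85.3)
top cap 29 [ 573.7 -149.1  110. ] (array([ 574. , -148.4]), array([16. , 15.7]), 4.6)
scene relay label 105 [ 577.6 -332.8   78. ] (array([ 577.5, -332.5]), array([39.9, 23.2]), 82.5)
scene spare label 115 [ 460.9 -325.6   78. ] (array([ 458.8, -325.9]), array([49.3, 42.2]), 50.3)
scene gauge 126 [570.7  67.3  71. ] (array([569.3,  67.9]), array([57.7, 40.4]), -41.2)
scene cap 51 [ 579.6 -155.3  110. ] (array([ 579.5, -155.6]), array([26.6, 17.5]), -45.9)
```

Colour blobs agree between the views: the relay's label centre is at about (579,-330) with yaw 82.8°, while the depth masks were biased at the edges. Next I descend and grip.

```bash
python3 -m crank '[[80,1,0,50,0,0,0],[80,1,0,90,0,0,0],[80,1,0,115,0,0,0],[80,1,0,120,0,0,0],[80,1,0,120,0,0,0],[30,1,0,120,0,0,0],[30,1,0,120,0,0,0],[30,1,0,120,0,0,0],[30,1,0,120,0,0,0],[30,1,0,120,0,0,0]]' 30; python3 -c "
from h import *
delta(579,-330,130,83)"
```

```text
clock: 3.2
eef_pos: [579.4, -329.6, 31.8]
eef_rot: [3.141, 0.0, 1.449]
wrist_force: [0.1, 0.5, 2.9]
finger_gap: 39.6
finger_force: 29.9
clock 3.2 pos [ 579.4 -329.6   31.8] yaw 83.01 gap 39.6 F [0.1 0.5 2.9] M [-0.03 -0.02  0.02]
shift [ -0.5  -0.3 -98.2] rot [0. 0. 0.] j [-0.57  0.73  1.3   0.    1.11 -0.45]
```

```bash
python3 -m crank '[[30,0,0,-50,0,0,0],[30,0,0,-100,0,0,0],[30,0,0,-140,0,0,0],[30,0,0,-140,0,0,0],[30,0,0,-140,0,0,0]]'; python3 - <<'E'
from m import *
delta(564,297,172,156.5)
for n,o,g in(("top",(205,150),None),("scene",(350,125),None)):
    p,d=load(n,0);hs=cv2.cvtColor(p,cv2.COLOR_RGB2HSV).astype(int);h,s,v=[hs[...,i] for i in range(3)]
    # print V around hole
    c=(243,177) if n=="top" else (387,166)
    print(n,c);print(v[c[1]-11:c[1]+12,c[0]-11:c[0]+12])
E
```

```text
clock: 3.7
eef_pos: [579.3, -329.5, 171.5]
eef_rot: [3.141, 0.0, 1.449]
wrist_force: [0.2, 0.6, -3.3]
finger_gap: 39.8
finger_force: 29.9
clock 3.7 pos [ 579.3 -329.5  171.5] yaw 83.01 gap 39.8 F [ 0.2  0.6 -3.3] M [-0.06  0.04  0.02]
shift [620.  -91.4  -0.7] rot [ 0.000e+00  1.000e-03 -1.283e+00] j [-0.57  0.59  1.19 -0.    1.36 -0.45]
top (243, 177)
[[189 189 191 190 190 189 191 190 190 191 191 189 190 190 190 189 191 190
  189 188 190 189 190]
 [191 190 190 190 189 190 190 189 190 189 186 184 185 188 189 190 190 190
  190 192 189 191 189]
 [190 190 191 190 191 190 191 190 191 185 174 165 166 176 185 188 189 190
  190 189 190 189 189]
 [190 190 190 188 191 190 189 191 188 179 160 140 138 154 167 180 186 189
  191 191 191 189 191]
 [189 190 191 190 189 191 188 189 183 163 136 113 105 117 136 155 169 180
  185 190 191 191 190]
 [190 189 190 190 190 191 191 187 176 150 118 110 122 130 128 127 135 155
  171 180 187 190 190]
 [191 190 190 189 191 189 189 180 162 130 113 130 161 173 170 149 126 121
  142 166 181 189 191]
 [190 188 190 190 190 189 186 171 147 121 125 157 182 188 187 176 
[... 3035 characters left out ...]
177 184 185 186 184]
 [181 186 186 184 186 184 184 184 185 184 178 181 170 177 185 184 185 184
  185 185 187 184 186]
 [163 184 185 185 183 185 185 186 185 184 185 185 186 185 185 184 184 184
  185 185 185 184 180]
 [129 173 185 184 184 183 186 185 186 184 184 185 185 186 186 186 185 185
  184 180 176 173 143]
 [ 93 154 182 186 186 187 183 185 184 186 185 185 185 183 185 185 178 178
  173 146 131 104  85]
 [ 75 105 160 183 184 183 184 185 186 185 185 185 184 182 176 172 145 130
  107  91  91  92  93]
 [ 78  78 111 158 173 170 174 181 184 184 180 174 172 146 129 104  84  91
   92  90  91  92  91]
 [ 78  78  77 109 132 150 147 165 175 171 145 119  99  91  92  93  93  91
   90  92  93  92  89]]
```

```bash
python3 - <<'E'
from m import *
for n,c,th,g in(("top",(243,177),184,(225,192)),("scene",(387,166),181,(377,144))):
    p,d=load(n,0);hs=cv2.cvtColor(p,cv2.COLOR_RGB2HSV).astype(int);h,s,v=[hs[...,i] for i in range(3)]
    w=np.zeros_like(v);w[c[1]-9:c[1]+9,c[0]-11:c[0]+10]=1
    m=((v<th)&(w>0)).astype(np.uint8)
    N,l,st,_=cv2.connectedComponentsWithStats(m,connectivity=8);i=1+st[1:,4].argmax();uv=np.argwhere(l==i)[:,::-1]
    print(n,'hole',len(uv),rect(onplane(n,uv,45)), 'hull')
    b=((s<45)&(v>165)).astype(np.uint8);b=cv2.morphologyEx(b,cv2.MORPH_CLOSE,np.ones((9,9)))
    N,l,st,_=cv2.connectedComponentsWithStats(b);i=l[c[1],c[0]+ (14 if n=="top" else 0)];uv=np.argwhere(l==i)[:,::-1];print(n,'base',len(uv),rect(onplane(n,uv,45)))
    L=((s<40)&(v>150)).astype(np.uint8);N,l,st,_=cv2.connectedComponentsWithStats(L);print(l[g[1],g[0]]);uv=np.argwhere(l==l[g[1],g[0]])[:,::-1];print('label',len(uv),rect(onplane(n,uv,101)))
E
```

```text
top hole 144 (array([565.3, 299.8]), array([56.1, 38.1]), -23.4) hull
top base 97448 (array([423.3,   1.7]), array([1542.8, 1021.3]), -90.0)
22
label 101 (array([494.1, 331.6]), array([40.7, 24.7]), -23.8)
scene hole 87 (array([564.6, 296.3]), array([59.5, 34.3]), -19.0) hull
scene base 76441 (array([370.2, -34.9]), array([1522.2, 1191.6]), -89.8)
0
label 241764 (array([120.1, 257. ]), array([3691.9, 2197. ]), 40.1)
```

```bash
python3 -m crank '[[30,310,-46,0,0,0,-0.64],[30,310,-46,0,0,0,-0.64],[30,310,-46,0,0,0,-0.64],[30,310,-46,0,0,0,-0.64],[30,310,-46,0,0,0,-0.64],[30,620,-91,0,0,0,-1.28],[30,620,-91,0,0,0,-1.28],[30,620,-91,0,0,0,-1.28],[30,620,-91,0,0,0,-1.28],[30,620,-91,0,0,0,-1.28]]'; python3 -c "
from h import *
delta(565.5,299.7,125,156.4)"
```

```text
clock: 4.7
eef_pos: [566.1, 172.2, 169.3]
eef_rot: [-3.14, -0.003, 2.734]
wrist_force: [0.8, -1.0, -1.4]
finger_gap: 39.6
finger_force: 29.9
clock 4.7 pos [566.1 172.2 169.3] yaw 156.67 gap 39.6 F [ 0.8 -1.  -1.4] M [-0.04 -0.01  0.01]
shift [ 50.9 116.9  44.2] rot [-0.002 -0.003  0.005] j [ 0.23  0.42  1.44 -0.    1.28 -0.93]
```

```bash
python3 -m crank '[[30,51,117,0,0,0,0],[30,51,117,0,0,0,0],[30,51,117,0,0,0,0],[30,51,117,40,0,0,0],[30,51,117,60,0,0,0],[30,51,117,60,0,0,0],[30,51,117,60,0,0,0]]'; python3 - <<'E'
from m import *
delta(565.5,299.7,50,156.4)
ims=[]
for n,c in(("top",(200,130)),("scene",(350,120))):
    p,d=grab(n,2); ims.append(crop(n,p,*c,100,100,4))
cv2.imwrite("pics/c3.png",np.hstack(ims))
E
```

```text
clock: 5.4
eef_pos: [567.3, 297.8, 110.9]
eef_rot: [-3.14, -0.001, 2.729]
wrist_force: [0.1, 0.2, -2.0]
finger_gap: 40.1
finger_force: 29.9
clock 5.4 pos [567.3 297.8 110.9] yaw 156.34 gap 40.1 F [ 0.1  0.2 -2. ] M [-0.05 -0.03  0.03]
shift [ 2.3  1.1 60.9] rot [-0.001 -0.001 -0.001] j [ 0.43  0.59  1.34 -0.    1.22 -0.73]
```

View pics/c3.png

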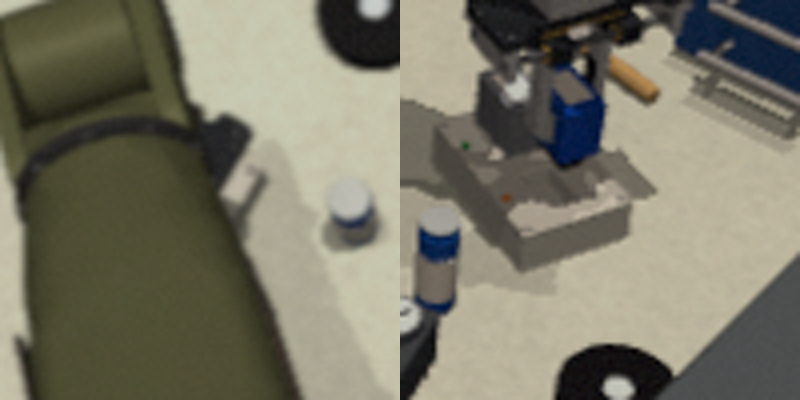

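The relay hangs just above the free socket (scene crop at (570,150)). Next I lower it with the small correction.

```bash
python3 -m crank '[[30,2,1,15,0,0,0],[30,2,1,30,0,0,0],[30,2,1,36,0,0,0],[30,2,1,38,0,0,0],[30,2,1,40,0,0,0],[30,2,1,42,0,0,0]]'; python3 -c "
from h import *
delta(565.5,299.7,54.8,156.4)"
```

```text
clock: 6.1
eef_pos: [566.4, 299.8, 69.8]
eef_rot: [3.141, 0.0, 2.729]
wrist_force: [0.4, -0.3, -1.9]
finger_gap: 40.0
finger_force: 29.9
clock 6.1 pos [566.4 299.8  69.8] yaw 156.35 gap 40.0 F [ 0.4 -0.3 -1.9] M [0.01 0.02 0.  ]
shift [ 0.7 -0.5 15. ] rot [ 0.001  0.    -0.001] j [ 0.43  0.63  1.37 -0.    1.14 -0.73]
```

```bash
python3 -m crank '[[30,0,0,3,0,0,0],[30,0,0,6,0,0,0],[30,0,0,9,0,0,0],[30,0,0,12,0,0,0],[30,0,0,14,0,0,0],[30,0,0,15.5,0,0,0],[30,0,0,15.5,0,0,0]]'; python3 -c "
from h import *
delta(565.5,299.7,54.8,156.4)"
```

```text
clock: 6.8
eef_pos: [567.5, 299.1, 58.4]
eef_rot: [3.14, 0.004, 2.729]
wrist_force: [-12.4, -13.9, 33.6]
finger_gap: 39.9
finger_force: 30.0
clock 6.8 pos [567.5 299.1  58.4] yaw 156.35 gap 39.9 F [-12.4 -13.9  33.6] M [-3.02  2.01  0.01]
shift [ 2.1 -0.2  3.6] rot [ 0.001  0.004 -0.001] j [ 0.43  0.64  1.38 -0.    1.12 -0.73]
```

```bash
python3 -m crank '[[30,0.8,-2,-3,0,0,0],[30,0.8,-2,-3,0,0,0],[30,0.8,-2,-3,0,0,0]]';python3 -m crank '[[30,0,0,2,0,0,0],[30,0,0,3,0,0,0],[30,0,0,4,0,0,0],[30,0,0,4,0,0,0]]'; python3 -c "
from h import *
delta(565.5,299.7,54.8,156.4)"
```

```text
clock: 7.1
eef_pos: [564.5, 298.2, 56.8]
eef_rot: [-3.141, -0.0, 2.729]
wrist_force: [-1.0, -0.3, -1.4]
finger_gap: 40.3
finger_force: 30.0
clock: 7.5
eef_pos: [564.4, 298.2, 52.6]
eef_rot: [-3.141, -0.0, 2.729]
wrist_force: [-0.3, 0.3, -1.1]
finger_gap: 39.8
finger_force: 30.0
clock 7.5 pos [564.4 298.2  52.6] yaw 156.35 gap 39.8 F [-0.3  0.3 -1.1] M [ 0.    0.02 -0.01]
shift [-0.4  1.8 -2.2] rot [-0.    -0.    -0.001] j [ 0.43  0.65  1.39  0.    1.11 -0.73]
```

```bash
python3 -m crank '[[30,0,0,1,0,0,0],[30,0,0,2,0,0,0],[30,0,0,3,0,0,0],[30,0,0,3,0,0,0]]'; python3 -m crank '[[30,0,0,1,0,0,0],[30,0,0,2,0,0,0],[30,0,0,2,0,0,0]]';
```

```text
clock: 7.9
eef_pos: [564.5, 298.2, 49.8]
eef_rot: [-3.141, -0.0, 2.729]
wrist_force: [0.2, 0.3, -1.8]
finger_gap: 40.0
finger_force: 30.0
clock: 8.2
eef_pos: [564.7, 298.2, 48.5]
eef_rot: [3.141, 0.0, 2.729]
wrist_force: [-1.7, -1.6, 4.9]
finger_gap: 39.6
finger_force: 30.0
```

```bash
python3 -m crank '[[30,0,0,1.5,0,0,0],[30,0,0,1.5,0,0,0]]'; python3 -m crank '[[80,0,0,0,0,0,0],[80,0,0,0,0,0,0],[80,0,0,0,0,0,0],[80,0,0,0,0,0,0],[80,0,0,-50,0,0,0],[80,0,0,-100,0,0,0],[80,0,0,-130,0,0,0],[80,0,0,-130,0,0,0]]'; python3 - <<'E'
from m import *
delta(520,-20,180,156.4)
p,d=grab("scene",3)
top("scene",d,[520,240],[640,340],101,'relay',tol=9,p=p,f=lambda h:(abs(h[...,0]-115)<15)|(h[...,2]>120))
top("scene",d,[460,300],[530,360],101,'grey',tol=9)
cv2.imwrite("pics/c4.png",crop("scene",p,350,115,80,70,7))
E
```

```text
clock: 8.4
eef_pos: [565.2, 298.1, 48.0]
eef_rot: [3.141, 0.001, 2.729]
wrist_force: [-2.1, -4.7, 11.4]
finger_gap: 39.9
finger_force: 30.0
clock: 9.2
eef_pos: [566.1, 299.0, 181.6]
eef_rot: [3.136, 0.005, 2.729]
wrist_force: [0.1, -0.2, 0.4]
finger_gap: 75.1
finger_force: 0.0
clock 9.2 pos [566.1 299.  181.6] yaw 156.35 gap 75.1 F [ 0.1 -0.2  0.4] M [-0.   -0.03  0.01]
shift [-8.580e+01 -3.107e+02  2.000e-01] rot [ 0.006  0.005 -0.001] j [ 0.43  0.52  1.28  0.    1.34 -0.73]
scene relay 114 z 98.7 14.7 mean [573.9 283.6] (array([572.5, 287.1]), array([69.6, 43.8]), -23.3)
scene grey 131 z 100.0 13.9 mean [502.3 320.4] (array([502.9, 319.5]), array([69.7, 40.6]), -19.1)
```

View pics/c4.png

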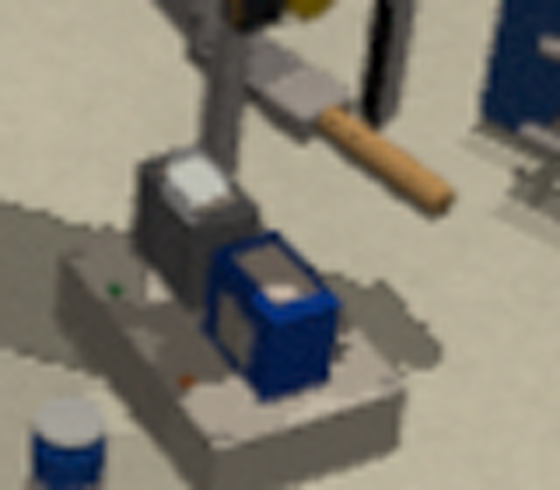

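The relay stands in the socket beside the grey block and looks seated. I'll press from above with closed fingers to make sure, which also gives its height.

```bash
python3 -m crank '[[0,1,0,0,0,0,0],[0,1,0,40,0,0,0],[0,1,0,70,0,0,0],[0,1,0,76,0,0,0],[0,1,0,76,0,0,0],[0,1,0,76,0,0,0]]'; python3 -m crank '[[0,0,0,2,0,0,0],[0,0,0,4,0,0,0],[0,0,0,6,0,0,0],[0,0,0,6,0,0,0]]'
```

```text
clock: 9.85
eef_pos: [564.0, 298.8, 101.4]
eef_rot: [3.141, 0.001, 2.729]
wrist_force: [0.4, 0.0, -1.8]
finger_gap: 39.0
finger_force: 30.0
clock: 10.25
eef_pos: [564.9, 299.5, 97.5]
eef_rot: [3.138, 0.003, 2.729]
wrist_force: [-2.9, 1.6, 14.6]
finger_gap: 39.1
finger_force: 30.0
```

The gap of 39 mm shows the fingers took hold of the housing's upper edge before they were shut. I'll open, rise, shut fully and then press.

```bash
python3 -m crank '[[60,0,0,0,0,0,0],[60,0,0,0,0,0,0],[60,0,0,-30,0,0,0],[0,0,0,-40,0,0,0],[0,0,0,-40,0,0,0],[0,0,0,-40,0,0,0],[0,0,0,-40,0,0,0],[0,0,0,-40,0,0,0],[0,0,0,-40,0,0,0]]' 20; python3 -m crank '[[0,0,0,28,0,0,0],[0,0,0,33,0,0,0],[0,0,0,33,0,0,0]]'
```

```text
clock: 11.15
eef_pos: [563.5, 298.5, 133.9]
eef_rot: [-3.141, -0.001, 2.729]
wrist_force: [0.1, 0.6, 0.6]
finger_gap: 11.7
finger_force: 0.0
clock: 11.45
eef_pos: [563.5, 298.7, 101.5]
eef_rot: [-3.141, -0.0, 2.729]
wrist_force: [-0.1, -0.1, 0.8]
finger_gap: 0.6
finger_force: 0.0
```

```bash
python3 -m crank '[[0,0,0,1,0,0,0],[0,0,0,1,0,0,0]]';python3 -m crank '[[0,0,0,2,0,0,0],[0,0,0,2,0,0,0]]'
```

```text
clock: 11.65
eef_pos: [563.6, 298.7, 101.3]
eef_rot: [3.141, 0.0, 2.729]
wrist_force: [-3.4, -0.7, 7.6]
finger_gap: 0.2
finger_force: 4.1
clock: 11.85
eef_pos: [563.9, 298.9, 101.2]
eef_rot: [3.14, 0.001, 2.729]
wrist_force: [-10.0, -4.8, 23.3]
finger_gap: 0.4
finger_force: 11.6
```

```bash
python3 -m crank '[[0,0,0,2,0,0,0],[0,0,0,2,0,0,0]]'; python3 -c "
from h import *
delta(520,-20,180,156.4)"
```

```text
clock: 12.05
eef_pos: [564.1, 299.1, 101.1]
eef_rot: [3.139, 0.002, 2.729]
wrist_force: [-15.6, -7.1, 39.1]
finger_gap: 0.5
finger_force: 19.1
clock 12.05 pos [564.1 299.1 101.1] yaw 156.36 gap 0.5 F [-15.6  -7.1  39.1] M [-1.25  3.17 -0.01]
shift [ -87.7 -309.8  -79.5] rot [ 0.003  0.002 -0.001] j [ 0.43  0.59  1.36  0.    1.19 -0.73]
```

Under 39 N the top stays at z = 101.1, so the relay is fully home. Next I lift and measure the knob.

```bash
python3 -m crank '[[0,0,0,-50,0,0,0],[0,0,0,-90,0,0,0],[100,0,0,-90,0,0,0],[100,0,0,-90,0,0,0]]'; python3 - <<'E'
from m import *
def wc(n,p,lo,hi,f,z,name):
    q=p.astype(float)[lo[1]:hi[1],lo[0]:hi[0]];w=f(q);w[w<w.max()*.25]=0
    v,u=np.nonzero(w);ww=w[v,u];P=onplane(n,np.c_[u+lo[0],v+lo[1]],z)[:,:2];c=(P*ww[:,None]).sum(0)/ww.sum();print(n,name,len(u),c.round(1));return c
for n in("top","scene"):
    p,d=load(n,0); I=p.astype(int)
    red=lambda q:np.clip(q[...,0]-np.maximum(q[...,1],q[...,2])-25,0,None)
    grn=lambda q:np.clip(q[...,1]-np.maximum(q[...,0],q[...,2])-20,0,None)
    yel=lambda q:np.clip(np.minimum(q[...,0],q[...,1])-q[...,2]-15,0,None)
    if n=="top": R=((425-295+300-80-5,180),)
    if n=="top":
        wc(n,p,(345,180),(360,192),red,61.7,'marker');wc(n,p,(328,164),(345,176),grn,62,'switch');wc(n,p,(332,192),(348,205),yel,114,'leverstripe')
        print('gray'); print(p[184:206,326:356].mean(-1).astype(int))
    else:
        wc(n,p,(312,210),(325,220),red,61.7,'marker');wc(n,p,(335,205),(347,222),grn,62,'switch');wc(n,p,(303,182),(318,200),yel,114,'leverstripe')
        print(p[186:214,302:336].mean(-1).astype(int))
E
```

```text
clock: 12.45
eef_pos: [563.7, 298.6, 186.8]
eef_rot: [3.141, 0.001, 2.729]
wrist_force: [-0.8, 0.2, -0.9]
finger_gap: 13.1
finger_force: 0.0
top marker 12 [560.8 -56.8]
top switch 30 [606.9  -2. ]
top leverstripe 10 [500.  -17.6]
gray
[[ 78  80  79  80  79  79  79  78  76  71  63  58  64  77  85  89  85  76
   68  59  65  70  75  79  80  80  77  76  76  76]
 [ 78  80  76  77  79  80  74  71  65  61  67  84 103 124 138 143 138 126
  106  90  73  63  67  77  82  82  79  78  76  81]
 [ 81  80  79  78  73  66  61  54  60  82 109 129 141 148 154 154 153 149
  144 138 118  87  67  66  76  76  78  79  79  80]
 [ 79  77  79  81  74  61  52  52  87 122 143 150 154 153 153 153 152 155
  156 152 146 128  96  61  56  66  75  79  80  81]
 [ 81  81  79  78  74  64  59  86 122 145 152 154 153 148 144 139 142 144
  149 154 155 147 123  85  58  62  75  76  80  82]
 [ 80  81  77  83 101  95  94 127 148 155 158 156 145 123  96  84  84 100
  127 149 154 153 145 118  81  57  67  78  78  80]
 [ 82  80  79  95 124 129 121 139 158 168 168 154 125  86  53  35  37  56
   95 133 152 156 154 144 106  61  56  69
[... 5227 characters left out ...]
  59  50  29  17  18  22  36  46  54  53  55  56  57  56  57  57  57
   52  49  54  50  47  35  20  16  17  21  49  62  54  57  54  58]
 [ 58  55  56  37  13  16  14  22  39  53  52  52  55  58  57  58  57  55
   55  50  53  48  38  26  14  16  14  37  52  56  55  57  57  57]
 [ 59  57  58  44  28  19  17  18  25  42  47  56  57  56  55  54  58  56
   56  50  52  34  16  17  16  17  16  51  54  56  57  58  58  57]
 [ 79  62  59  58  47  21  16  17  19  15  34  54  54  53  51  51  50  51
   53  38  23  20  15  11  15  21  40  55  46  53  58  57  58  55]
 [137 101  80  66  57  40  24  17  18  15  14  11  20  28  23  27  33  24
   20  18  14  16  12  21  25  42  53  56  57  56  57  56  58  58]]
```

```bash
python3 - <<'E'
from m import *
ax=onplane("top",[[341.0,193.6]],93)[0];print('axis ring top',ax.round(1))
for r,z in((341-331.4,93),): print('radius',np.linalg.norm(onplane("top",[[331.4,193.6]],93)-ax))
box=np.array([537.4,-8.9])
for yaw in(13.5,14.5):
    c,s=np.cos(np.radians(yaw)),np.sin(np.radians(yaw));print('axis via box',box+[c*-20+s*10,s*-20-c*10])
sw=np.array([606.9,-2.0]) ; c,s=np.cos(np.radians(14)),np.sin(np.radians(14))
v=np.array([86,0]);print('axis via switch',sw-[c*86,s*86])
g=onplane("top",[[0,0]],0)
ang=lambda P,A:np.degrees(np.arctan2(P[1]-A[1],P[0]-A[0])).round(1)
pt=onplane("top",[[330.6,189.9]],63)[0];pr=onplane("top",[[335.5,190.3]],93)[0];ps=onplane("scene",[[327.3,202.7]],63)[0];pr2=onplane("scene",[[323.5,197.5]],93)[0]
A=ax[:2]
for nm,P in(('ptr top',pt),('ptr ringtop',pr),('ptr scene',ps),('ringtop scene',pr2),('mark top',(560.8,-56.8)),('mark scene',(557.9,-57.6)),('lever top',(500,-17.6)),('lever scene',(498.1,-19.9))):
    P=np.array(P)[:2];print(nm,P.round(1),'r',np.hypot(*(P-A)).round(1),'ang',ang(P,A))
delta(A[0],A[1],190,90)
E
```

```text
axis ring top [522.6 -23.1  93. ]
radius 30.07795714471423
axis via box [520.28705523 -23.29260648]
axis via box [520.54084723 -23.58907648]
axis via switch [523.45456754 -22.80528302]
ptr top [538.7  10.5] r 37.2 ang 64.4
ptr ringtop [531.8  -5.1] r 20.2 ang 62.9
ptr scene [536.4   6.8] r 33.0 ang 65.3
ringtop scene [531.   -5.2] r 19.8 ang 64.6
mark top [560.8 -56.8] r 51.0 ang -41.4
mark scene [557.9 -57.6] r 49.4 ang -44.3
lever top [500.  -17.6] r 23.2 ang 166.3
lever scene [498.1 -19.9] r 24.7 ang 172.6
clock 12.45 pos [563.7 298.6 186.8] yaw 156.35 gap 13.1 F [-0.8  0.2 -0.9] M [0.02 0.   0.  ]
shift [ -91.4 -311.2   -3.3] rot [1.000e-03 0.000e+00 1.158e+00] j [ 0.43  0.51  1.27 -0.    1.36 -0.73]
```

Top and scene agree: knob axis (522.6, -23.1), pointer at 64.4°, marker at -41.2° and lever at 166°, so the ring needs about 105.6° clockwise. I'll place the finger line at 131° and end at 25°; both fingers then stay 35° or more from the lever.

```bash
python3 -m crank '[[85,-91,-311,0,0,0,-1.13],[85,-91,-311,0,0,0,-1.13],[85,-91,-311,0,0,0,-1.13],[85,-91,-311,0,0,0,-1.13],[85,-91,-311,0,0,0,-1.13],[85,-91,-311,0,0,0,-1.13],[85,-91,-311,0,0,0,-1.13],[85,-91,-311,0,0,0,-1.13],[85,-91,-311,0,0,0,-1.13],[85,-91,-311,0,0,0,-1.13]]'; python3 -c "
from h import *
delta(522.6,-23.1,67,221)"
```

```text
clock: 13.45
eef_pos: [521.9, -22.4, 185.4]
eef_rot: [3.14, -0.001, -2.428]
wrist_force: [-0.1, 0.8, 0.5]
finger_gap: 79.8
finger_force: 0.0
clock 13.45 pos [521.9 -22.4 185.4] yaw -139.13 gap 79.8 F [-0.1  0.8  0.5] M [ 0.1   0.   -0.03]
shift [ -0.2  -1.2 118.4] rot [ 0.001 -0.001 -0.002] j [-0.11  0.26  1.62  0.    1.26 -2.4 ]
```

```bash
python3 -m crank '[[85,0,-1,50,0,0,0],[85,0,-1,90,0,0,0],[85,0,-1,112,0,0,0],[85,0,-1,116,0,0,0],[85,0,-1,116,0,0,0]]' 12; python3 -c "
from h import *
delta(522.6,-23.1,67,221)"; python3 -m crank '[[50,0,0,0,0,0,0],[50,0,0,0,0,0,0],[50,0,0,0,0,0,0],[50,0,0,0,0,0,0],[50,0,0,0,0,0,0],[50,0,0,0,0,0,0]]' 12; python3 -c "
from h import *
delta(522.6,-23.1,67,221)"
```

```text
clock: 13.95
eef_pos: [522.9, -22.9, 70.4]
eef_rot: [3.141, -0.001, -2.425]
wrist_force: [-0.5, 1.1, 0.8]
finger_gap: 79.8
finger_force: 0.0
clock 13.95 pos [522.9 -22.9  70.4] yaw -138.96 gap 79.8 F [-0.5  1.1  0.8] M [0.09 0.   0.04]
shift [0.4 0.  3.4] rot [ 0.001 -0.001  0.001] j [-0.11  0.4   1.73  0.    1.01 -2.4 ]
clock: 14.55
eef_pos: [524.0, -24.1, 71.6]
eef_rot: [-3.139, 0.002, -2.425]
wrist_force: [4.3, -3.3, 1.9]
finger_gap: 59.5
finger_force: 12.0
clock 14.55 pos [524.  -24.1  71.6] yaw -138.94 gap 59.5 F [ 4.3 -3.3  1.9] M [-0.49 -0.46  0.  ]
shift [0.4 1.7 4.6] rot [-0.003  0.002  0.001] j [-0.12  0.4   1.73 -0.    1.01 -2.4 ]
```

```bash
python3 -m crank '[[50,0,-1.6,0,0,0,0],[50,0,-1.6,0,0,0,0.12],[50,0,-1.6,0,0,0,0.24],[50,0,-1.6,0,0,0,0.36],[50,0,-1.6,0,0,0,0.48],[50,0,-1.6,0,0,0,0.6],[50,0,-1.6,0,0,0,0.72],[50,0,-1.6,0,0,0,0.84],[50,0,-1.6,0,0,0,0.92],[50,0,-1.6,0,0,0,0.92]]'; python3 -c "
from h import *
delta(524,-24.1,67,115.4)"
```

```text
clock: 15.55
eef_pos: [524.4, -25.4, 71.6]
eef_rot: [-3.141, 0.002, 2.935]
wrist_force: [-2.2, -4.6, 5.5]
finger_gap: 59.5
finger_force: 12.0
clock 15.55 pos [524.4 -25.4  71.6] yaw 168.18 gap 59.5 F [-2.2 -4.6  5.5] M [-0.8   0.34 -0.04]
shift [0.7 1.1 4.6] rot [0.    0.002 0.921] j [-0.12  0.4   1.73 -0.    1.02 -1.48]
```

```bash
python3 -m crank '[[50,0,-0.6,0,0,0,0.12],[50,0,-0.6,0,0,0,0.24],[50,0,-0.6,0,0,0,0.36],[50,0,-0.6,0,0,0,0.48],[50,0,-0.6,0,0,0,0.6],[50,0,-0.6,0,0,0,0.72],[50,0,-0.6,0,0,0,0.84],[50,0,-0.6,0,0,0,0.92],[50,0,-0.6,0,0,0,0.92]]'; python3 - <<'E'
from m import *
delta(524,-24.1,67,115.4)
p,d=grab("scene",5);cv2.imwrite("pics/c5.png",crop("scene",p,275,165,90,75,8))
E
```

```text
clock: 16.45
eef_pos: [523.7, -26.4, 71.6]
eef_rot: [-3.141, 0.001, 2.015]
wrist_force: [-7.1, -8.3, 9.7]
finger_gap: 59.8
finger_force: 12.0
clock 16.45 pos [523.7 -26.4  71.6] yaw 115.47 gap 59.8 F [-7.1 -8.3  9.7] M [-1.55  1.35 -0.05]
shift [1.9 1.3 4.6] rot [-0.001  0.001  0.001] j [-0.12  0.4   1.73 -0.    1.02 -0.56]
```

View pics/c5.png

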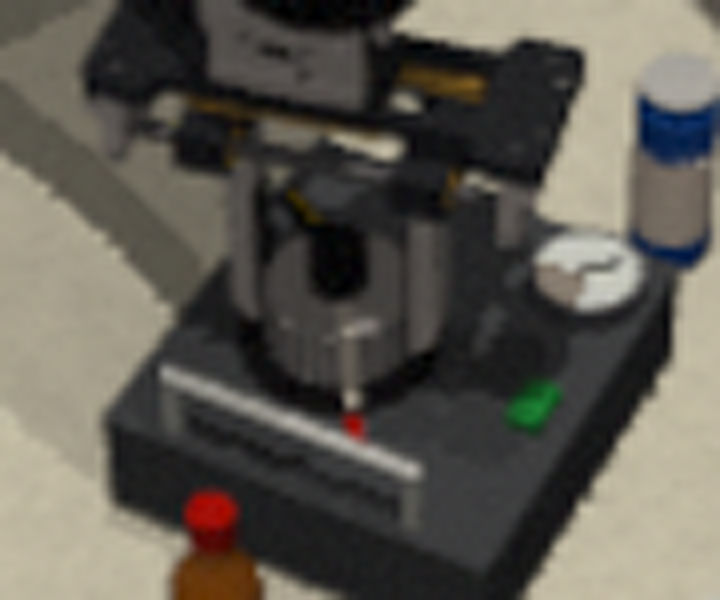

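The pointer (crop (352,400)) now points at the red marker (355,427), and the lever is untouched. I'll release straight outwards, rise and measure.

```bash
python3 -m crank '[[50,-0.5,-1,0,0,0,0],[80,-0.5,-1,0,0,0,0],[80,-0.5,-1,0,0,0,0],[80,-0.5,-1,0,0,0,0],[80,-0.5,-1,-40,0,0,0],[80,-0.5,-1,-90,0,0,0],[80,-0.5,-1,-130,0,0,0],[80,100,250,-130,0,0,0],[80,100,250,-130,0,0,0],[80,100,250,-130,0,0,0]]'; python3 -m crank '[[80,60,150,0,0,0,0],[80,60,150,0,0,0,0],[80,60,150,0,0,0,0]]'; python3 - <<'E'
from m import *
delta(524,-24.1,170,115.4)
a=[]
p,d=grab("scene",6);a.append(crop("scene",p,285,178,60,50,6));print(p[198:220,310:330].mean(-1).astype(int))
p,d=grab("top",6);a.append(crop("top",p,310,165,60,50,6));print(p[178:200,338:362].mean(-1).astype(int))
cv2.imwrite("pics/c6.png",np.hstack(a))
E
```

```text
clock: 17.5
eef_pos: [625.6, 85.8, 201.0]
eef_rot: [3.141, 0.0, 2.018]
wrist_force: [0.6, -1.3, 1.2]
finger_gap: 75.3
finger_force: 0.0
clock: 17.8
eef_pos: [724.6, 194.2, 200.3]
eef_rot: [-3.141, -0.0, 2.019]
wrist_force: [0.3, -0.4, 1.1]
finger_gap: 75.4
finger_force: 0.0
clock 17.8 pos [724.6 194.2 200.3] yaw 115.69 gap 75.4 F [ 0.3 -0.4  1.1] M [-0.1   0.09 -0.01]
shift [-109.7 -275.3   30.4] rot [-0.    -0.     0.005] j [ 0.21  0.79  0.79 -0.    1.56 -0.24]
[[136 138 136  90  21   0  12  13  12   8  22 106 135 138 137 139  99  63
   60  62]
 [138 138 137  89  25   5   8   5  11   6  15  80 125 136 136 138 101  61
   63  64]
 [137 136 137  97  35   7   6   6   6   8  43 116 138 136 139 137  99  49
   45  59]
 [137 138 138 107  60  25  14   7  22  43  97 128 137 137 136 137  97  44
   50  60]
 [135 138 135 138 115  84  62  66  89 107 128 137 136 137 138 130  82  26
   31  55]
 [135 135 137 137 136 136 129 148 156 143 138 137 138 137 133 100  55  21
   19  46]
 [122 135 135 137 138 137 138 164 151 137 136 136 136 132 110  71  40  25
   19  20]
 [ 89 118 128 136 136 139 136 146 162 
[... 2760 characters left out ...]
40  36  36  35  38  59 108 148 168 170 164 136  92  53  57  78  88
   86  87  89  87  79  61]
 [ 69  37  35  38  36  38  70 126 159 169 171 164 140  92  53  55  74  87
   89  90  89  88  78  61]
 [ 81  42  35  36  37  43  86 138 165 170 171 166 138  90  50  49  71  86
   90  90  89  89  82  67]
 [ 98  65  54  43  46  81 122 154 169 170 172 163 130  80  46  46  73  89
   92  91  90  90  83  70]
 [122  96  87  84 102 135 157 169 171 173 172 159 119  66  40  51  72  90
   93  90  90  89  86  70]
 [122  98  99 127 152 165 171 173 173 172 165 141  95  51  40  55  76  88
   89  90  91  90  85  71]
 [102  84  95 138 166 172 172 174 173 170 156 119  67  40  42  62  81  87
   89  88  91  89  86  75]]
```

View pics/c6.png

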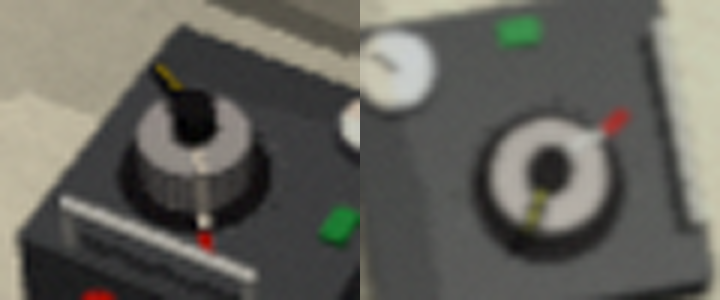

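The white pointer line runs into the red marker in both crops (scene (204,220)→(206,240), top (600,138)→(617,122)), and the lever is unchanged. One numeric check before handing in.

```bash
python3 - <<'E'
from m import *
def wc(n,lo,hi,f,z,th=.25):
    p=load(n,6)[0].astype(float);q=p[lo[1]:hi[1],lo[0]:hi[0]];w=np.clip(f(q),0,None);w[w<w.max()*th]=0
    v,u=np.nonzero(w);c=(np.c_[u,v]*w[v,u][:,None]).sum(0)/w.sum()+lo;return c,onplane(n,c,z)[0][:2]
red=lambda q:q[...,0]-np.maximum(q[...,1],q[...,2])-25
A=dict(top=np.array([522.6,-23.1]),scene=np.array([521.1,-25.9]))
yel=lambda q:np.minimum(q[...,0],q[...,1])-q[...,2]-15
L={"top":((345,180),(360,192),(332,192),(348,205)),"scene":((312,210),(325,222),(303,182),(318,200))}
P={"top":[((349.4,186.4),63),((346.1,188.3),93)],"scene":[((318.6,214.2),63),((317.6,204.2),93)]}
ang=lambda X,a:np.degrees(np.arctan2(*(X-a)[::-1])).round(1)
for n in L:
    a=A[n];c,M=wc(n,*L[n][:2],red,61.7);print(n,'marker',c.round(2),M.round(1),ang(M,a),'r',np.hypot(*(M-a)).round(1))
    for uv,z in P[n]: X=onplane(n,[uv],z)[0][:2];print('  ptr',X.round(1),ang(X,a),'r',np.hypot(*(X-a)).round(1))
    c,Y=wc(n,*L[n][2:],yel,114);print('  lever',Y.round(1),ang(Y,a))
p,d=load("top",6);hs=cv2.cvtColor(p,cv2.COLOR_RGB2HSV).astype(int)
for nm,lo,hi,z in(('relay',(230,160),(260,192),101),('grey',(215,180),(238,205),101),('spare',(424,208),(446,224),78)):
    m=np.zeros((400,640),bool);m[lo[1]:hi[1],lo[0]:hi[0]]=1;m&=(abs(hs[...,0]-115)<12)&(hs[...,1]>120) if nm=='relay' else (hs[...,1]<60)&(hs[...,2]>140)
    q=np.argwhere(m)[:,::-1];print(nm,len(q),rect(onplane("top",q,z)) if len(q) else '')
E
```

```text
top marker [352.12 184.76] [561.4 -57.2] -41.3 r 51.6
  ptr [555.  -48.8] -38.5 r 41.3
  ptr [540.8 -37.8] -38.9 r 23.4
  lever [500.2 -17.7] 166.4
scene marker [318.73 217.73] [558.4 -57.9] -40.6 r 49.2
  ptr [549.  -48.2] -38.7 r 35.7
  ptr [536.7 -38.9] -39.7 r 20.3
  lever [498.2 -20. ] 165.4
relay 39 (array([540.6, 309.9]), array([33.8, 11.7]), 64.6)
grey 396 (array([497.5, 334.9]), array([79.4, 68.9]), 6.8)
spare 89 (array([ 470.7, -322.7]), array([38.4, 22.4]), 59.7)
```

The readings put the pointer about 2° short of the marker, and the lever is unchanged at 166°. I'll regrip and add a small clockwise correction.

```bash
python3 -c "
from h import *
delta(523,-24.9,200,115.5)"; python3 -m crank '[[80,-111,-276,0,0,0,0],[80,-111,-276,0,0,0,0],[80,-111,-276,0,0,0,0],[80,-111,-276,0,0,0,0],[80,-111,-276,0,0,0,0],[80,-111,-276,0,0,0,0],[80,-111,-276,0,0,0,0],[80,-111,-276,0,0,0,0],[80,-111,-276,0,0,0,0],[80,-111,-276,0,0,0,0]]';python3 -c "
from h import *
delta(523,-24.9,71.5,115.5)"
```

```text
clock 17.9 pos [725.4 196.5 196.2] yaw 115.87 gap 74.7 F [ 0.  -0.2 -0.6] M [-0.06  0.04 -0.01]
shift [-110.9 -278.7   -3. ] rot [-0.003 -0.001  0.006] j [ 0.22  0.8   0.79  0.    1.56 -0.24]
clock: 18.9
eef_pos: [523.5, -26.6, 200.4]
eef_rot: [-3.141, -0.0, 2.02]
wrist_force: [0.5, 0.4, -0.1]
finger_gap: 75.4
finger_force: 0.0
clock 18.9 pos [523.5 -26.6 200.4] yaw 115.73 gap 75.4 F [ 0.5  0.4 -0.1] M [-0.05 -0.03 -0.01]
shift [  1.8   0.3 128.9] rot [-0.    -0.     0.004] j [-0.12  0.25  1.6   0.    1.29 -0.57]
```

```bash
python3 -m crank '[[80,1.8,0.3,50,0,0,0],[80,1.8,0.3,95,0,0,0],[80,1.8,0.3,122,0,0,0],[80,1.8,0.3,128,0,0,0],[80,1.8,0.3,128,0,0,0],[50,1.8,0.3,128,0,0,0],[50,1.8,0.3,128,0,0,0],[50,1.8,0.3,128,0,0,0],[50,1.8,0.3,128,0,0,0],[50,1.8,0.3,128,0,0,0]]' 12; python3 -m crank '[[50,0,0,0,0,0,0],[50,0,0,0,0,0,0.02],[50,0,0,0,0,0,0.035],[50,0,0,0,0,0,0.037],[50,0,0,0,0,0,0.037]]'
```

```text
clock: 19.9
eef_pos: [523.2, -25.7, 74.0]
eef_rot: [3.14, 0.001, 2.019]
wrist_force: [-1.1, 0.3, 6.3]
finger_gap: 59.6
finger_force: 12.0
clock: 20.4
eef_pos: [523.3, -25.7, 74.1]
eef_rot: [3.14, 0.001, 1.982]
wrist_force: [-2.2, -0.2, 6.8]
finger_gap: 60.1
finger_force: 12.0
```

```bash
python3 -m crank '[[80,0,0,0,0,0,0],[80,0,0,0,0,0,0],[80,0,0,0,0,0,0],[80,0,0,-40,0,0,0],[80,0,0,-90,0,0,0],[80,0,0,-130,0,0,0],[80,150,200,-130,0,0,0],[80,150,200,-130,0,0,0],[80,150,200,-130,0,0,0],[80,150,200,-130,0,0,0]]'; python3 -m crank '[[80,30,50,0,0,0,0],[80,30,50,0,0,0,0],[80,30,50,0,0,0,0]]'; python3 - <<'E'
from m import *
a=[]
for n,o in(("scene",(285,178)),("top",(310,165))):
    p,d=grab(n,7);a.append(crop(n,p,*o,60,50,6))
    if n=="scene": print(p[212:217,314:324].mean(-1).astype(int))
    else: print(p[184:191,342:354].mean(-1).astype(int))
    q=p.astype(float);w=np.clip(np.minimum(q[...,0],q[...,1])-q[...,2]-15,0,None)
b=crop("top",p,205,150,60,50,6);c=crop("top",p,405,165,60,50,6)
cv2.imwrite("pics/c7.png",np.vstack([np.hstack(a),np.hstack([b,c])]))
E
```

```text
clock: 21.4
eef_pos: [622.0, 150.2, 202.8]
eef_rot: [3.141, 0.0, 1.982]
wrist_force: [-0.1, -0.7, 0.2]
finger_gap: 75.1
finger_force: 0.0
clock: 21.7
eef_pos: [655.2, 196.7, 201.4]
eef_rot: [-3.14, -0.0, 1.983]
wrist_force: [0.3, -1.1, -0.5]
finger_gap: 75.2
finger_force: 0.0
[[ 57  53  56  77  93  71  53  42  25  17]
 [ 25  35  33  71 115  79  16  18  19  19]
 [ 16  21  21  77 158 112  24  17  17  18]
 [ 19  17  18  72 145 109  34  21  23  34]
 [ 31  33  31  30  63  52  37  40  55  65]]
[[ 91  85  73  67  64  73  83  89  88  86  85  82]
 [150 138 117  97  79  69  74  86  90  88  86  84]
 [166 162 157 147 127 103  96 107 106  93  88  86]
 [167 167 166 167 165 158 158 159 140  99  85  85]
 [153 156 163 176 185 183 179 173 138  95  85  84]
 [ 92 112 147 178 188 174 164 150 109  71  71  83]
 [ 43  61 114 161 179 173 166 154 118  67  60  78]]
```

View pics/c7.png

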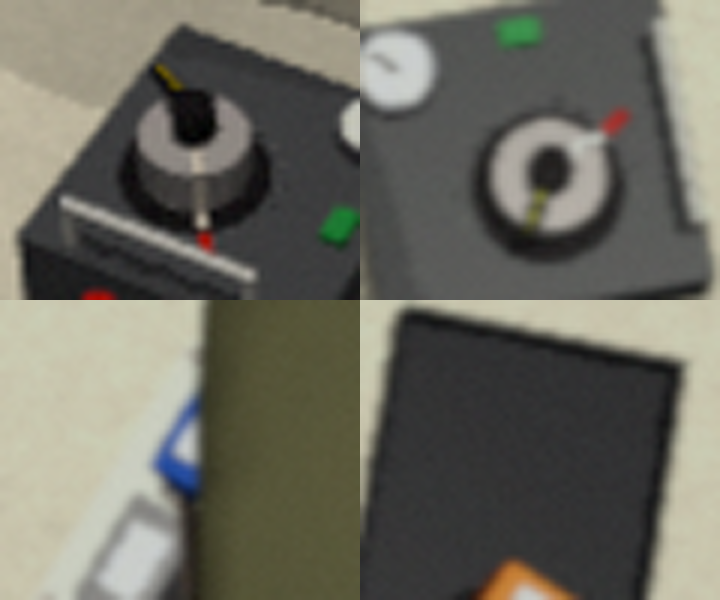

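The pointer line runs straight into the red marker in both views. The lever, relay and spare are as they should be.

```bash
python3 -c "
from cell import manip
print(manip.sign_off())"
```

```text
the job is handed in; nothing more can be done
None
```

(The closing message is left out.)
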